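# Snap the bracelet bar into its display stand

### The arm

A 6-joint arm with a two-finger parallel gripper is mounted at the origin on the work surface. World frame = base frame: x ahead of the robot, y to its left, z up, the work surface at z = 0. Lengths are in m, angles in rad, forces in N, time in s.
With the tool pointing down it reaches from about 0.375 to 0.975 m from the base axis. Payload 3.8 kg.
Tool frame: the origin (TCP) lies midway between the tips of the shut fingers; the grasp point (between the pads) lies 19 mm behind it; z points along the fingers, y is the line along which they close (so a half turn about z gives the same grasp; the last joint's range is limited). The gripper opens to 85 mm and grips with 20 to 120 N. Pads are 22 mm wide; open, the fingers measure 114 mm over their backs; the gripper's body (76 mm by 85 mm) begins 54 mm behind the grasp point. The pads swing forward as they close: fully open they stand 13 mm farther back than shut.
Start: joints at [-1.31, 0.264, 1.604, -0, 1.274, -0.037], TCP at [0.198, -0.645, 0.231] pointing down, gripper open.
Joint ranges: [-2.63, 2.63], [-0.94, 2.18], [0.31, 2.57], [-1.31, 4.45], [0, 2.66], [-2.55, 2.55]. Speed limits (rad/s): [2.57, 2.57, 3.14, 3.14, 3.14, 3.14].

### API

Orientations are given as a rotation vector (axis times angle).
In Python, from workcell import bot gives the robot as it stands.
- The arm moves only by the tool step_arm, never from a script. Its argument "motion" is a list of rows, each a list of 5 numbers: the finger opening in cm, from 0 to 8.54, then the shift along the tool's x, y, z in cm, then the turn about the tool's z in degrees. In form: [[claw, dx, dy, dz, twist], ...]. A call has 1 to 20 rows; each row is the pose to reach, as a shift and turn from the pose commanded when the call began, along the tool's axes at that moment; what a row does not reach only later rows make up. A row lasts 1/10 s, in which the tool goes at most 50 mm and 8.59 degrees, less where a joint would pass 70% of its speed; a pose out of reach is approached as far as the arm can. A call with a gripper value outside its range is refused whole. The fingers move at their own pace and stop on an object; "force" is the grip in N (left out, the last holds). Time passes only in rows, so rows that repeat a pose let the fingers close. It gives the time, the measured TCP pose, the force, the opening and the grip force at its end, in the units of the state.
- bot.read_state(): the state, without advancing time (a new reading comes with each control period).
- bot.read_camera(name): name is "side" or "top" or "wrist"; returns (picture, depth): 480x640x3 uint8, red, green, blue; 480x640 float32, m along the optical axis (not along the pixel's ray), 0 where there is no reading.
- bot.calibration(name): a dict with "mtx" (3x3 intrinsics, pixels), "k1" (the pictures are not rectified: a ray, as slopes to the right and down, at radius r is drawn at 1 + k1 r^2 times it, then the intrinsics apply), "origin" and "orientation" of the camera in the world; the wrist camera has in their place "T_tool_cam" (4x4, takes a point from camera to tool coordinates, whose origin is the TCP and whose axes are the flange's). Camera axes: x right, y up, looking along -z (the intrinsics and any distortion apply to the point x, -y, -z); pixel columns grow to the right and rows downward; lengths in m; the calibration is good to about 2 mm. A picture is of the moment at which its call begins: read the wrist's pose just before it. calibration takes no time and is no camera call.
- bot.finish_job(): hands the job in; it is judged then, once.
The state is a dict: "time": time; "q": joint angles; "joint_vel": joint speeds; "joint_torque": joint torques, N m; "tool_pos": TCP position; "tcp_rot": TCP orientation; "wrist_force": force on the tool from outside, world axes, zero at the start; "torque": the same for the moment, N m; "width": opening from 0.0 (shut) to 1.0 (fully open); "grip_force": force on a finger pad.
Only numpy, scipy, OpenCV 4.12 (cv2) and the standard library are available. Lean on these libraries where they do the work, as an engineer would, in place of code of your own. Each camera call takes 0.05 s, during which the arm holds its last target. There are 200 camera calls.

### The job

Put the long wooden bar with the tapered ends back into the bracelet display stand: lower it into the two notched uprights and press it down, gently, until its ends have sprung the two steel clips apart and snapped in under them, lying level and fully home in both notches. The uprights are adjustable, so feel where the notches are and where the bar bottoms. Let the bar's ends do the spreading, do not lean hard on the stand, then let go; leave the short square-ended bar and the other things on the counter where they are.

Things in the scene. Friction and masses are not known exactly. Their poses are not given: they have to be found in the camera images.
- bar: The long bar: light wood, 16 x 16 mm square section, 160 mm long along its own y axis, 35 g. Each end is tapered on all four sides over the last 7 mm, down to a 3 x 3 mm end face. It starts lying flat on the counter. Origin: middle of its underside (8 mm below its axis); z up. It is the same either way round.
- bar_mid (a point): The centre of the long bar (on its axis, halfway along).
- stand: Display stand, fixed to the counter. Origin: middle of the base board's underside (130 (x) x 210 (y) x 12 mm); y along the line of its two wooden uprights, z up. Uprights: 12 mm thick, 60 mm wide (x), 62 mm either side of the middle (112 mm free between them). They are adjustable and this pose does not show the setting: both alike up to 4.5 mm off the middle in x, and up to 8 mm up or down.
- mount (a point): A fixed point of the stand, 95 mm straight above its origin, axes as the stand's: the bar's centre when fully home with the uprights at mid setting. Really home lies within 4.5 mm of it in x (stand's axes), 8 mm in z, 0 in y: find it by feel or sight. There the notch floors stop the bar dead. A 24 mm wide rail joins the uprights, its top 12 mm below the home bar's axis.
- mouth (a point): A fixed point of the stand 116 mm above its origin: midway between the notch mouths at mid setting (they shift with the uprights). Each notch is centred on its upright, 28.4 mm wide (x) at the mouth, narrowing at about 40 degrees from vertical to 18.4 mm, 6 mm down, then straight for 23 mm to its floor. The bar's underside enters the mouth when it is 29 mm above home.
- clip_a (a joint): Spring clip just outside the +y upright, moving with it: a 14 mm wide steel strip leaning outward about its foot (rad; 0 at rest, stop 0.16). At rest its round nose is 75.4 mm out from the stand's middle, 7 mm above the home bar's axis; above it a lead-in slopes outward 20 degrees from vertical to 85 mm out. The bar's end (80 mm out) must spread it 4.6 mm (0.06 rad). With the bar home it is back under 0.012.
- clip_b (a joint): The mirrored clip at the -y end. Coming down, the bar meets both lead-ins with its axis about 21 mm above home; pressing it in takes about 6 to 12 N in all. The ends pass the noses about 6 mm above home: the resistance falls away and the clips push the bar on down to the floors.
- short_bar: Bystander, the wrong bar: same wood and section (16 x 16 mm), but 110 mm long with square-cut ends; lies on the counter near the long bar and may be on either side of it. Origin: middle of its underside, y along it.
- jar: Bystander: amber jar with dark lid, 64 mm across, 85 mm tall, origin under its middle.
- glue: Bystander: white glue bottle, 54 mm across, 160 mm tall, origin under its middle.
- bowl: Bystander: terracotta bowl, 120 mm across, 45 mm tall, origin under its middle.
Things that resemble listed ones, but are neither listed nor needed, are in the scene too. What is shaped like the bar but pink is not meant.

How it is judged:
By the outcome, as a careful person would: the job done as asked, in the order asked, and still so for the second after the job is handed in, with the robot touching nothing.
It also fails if it takes over 69 s, if anything falls off the work surface, if the arm or the gripper's body presses on something with over 40 N, if the wrist force passes 120 N, or if a joint passes its speed limit or range.

## Working session

There is one attempt and no reset: what is moved stays moved. The work goes in short steps, Python scripts to look and compute and a tool call to move; the robot and the scene stay as the last step left them, time stands still between calls to the robot, and variables do not carry over. Pictures are saved under pics/ and viewed, at most 10 in all, crops included, and the job is handed in when it is done.

Besides the shell and the picture viewer there is one more tool, called after "Call:" as name(argument=value, ...), one argument or row to a line, values as JSON. step_arm: Moves the arm, as the interface text tells. Its arguments: {"type":"object","properties":{"motion":{"type":"array","items":{"type":"array","items":{"type":"number"}}},"force":{"type":"number"}},"required":["motion"]}

```bash
mkdir -p pics
cat > h.py <<'E'
import numpy as np, cv2
from scipy.spatial.transform import Rotation as R
from workcell import bot
def cam(name):
    s=bot.read_state(); im,d=bot.read_camera(name); c=bot.calibration(name)
    if 'T_tool_cam' in c:
        T=np.eye(4);T[:3,:3]=R.from_rotvec(s['tcp_rot']).as_matrix();T[:3,3]=s['tool_pos'];T=T@np.array(c['T_tool_cam'])
    else:
        T=np.eye(4);o=np.array(c['orientation'],float)
        T[:3,:3]=o if o.shape==(3,3) else R.from_rotvec(o).as_matrix();T[:3,3]=c['origin']
    return im,d,c,T
def rays(c,T,uv):
    uv=np.array(uv,float).reshape(-1,2);K=np.array(c['mtx']);k=c['k1']
    p=cv2.undistortPoints(uv[:,None],K,np.array([k,0,0,0.])).reshape(-1,2)
    return np.c_[p[:,0],-p[:,1],-np.ones(len(p))]@T[:3,:3].T
def onplane(c,T,uv,z):
    r=rays(c,T,uv); return T[:3,3]+r*((z-T[2,3])/r[:,2])[:,None]
def cloud(c,T,d):
    v,u=np.mgrid[0:480,0:640]; r=rays(c,T,np.c_[u.ravel(),v.ravel()])
    return (T[:3,3]+r*d.reshape(-1,1)).reshape(480,640,3)
def save(n,im): cv2.imwrite('pics/'+n,im[:,:,::-1])
E
python3 - <<'E'
from h import *
for n in('top','side'):
    im,d,c,T=cam(n);save(n+'0.png',im);np.savez(n+'0.npz',im=im,d=d,T=T);print(n,T.round(3).tolist(),c['k1'],c['mtx'])
print(bot.calibration('wrist')['T_tool_cam']);print(bot.read_state())
E
```

```text
top [[-0.022, 0.998, -0.056, 0.508], [-1.0, -0.023, -0.016, 0.004], [-0.018, 0.055, 0.998, 1.271], [0.0, 0.0, 0.0, 1.0]] -0.06778561759652331 [[551.21569679   0.         332.83353351]
 [  0.         551.21569679 243.47274154]
 [  0.           0.           1.        ]]
side [[-0.928, 0.221, -0.299, 0.267], [-0.372, -0.573, 0.73, 0.82], [-0.01, 0.789, 0.614, 0.75], [0.0, 0.0, 0.0, 1.0]] -0.09501300123355694 [[446.1925416    0.         313.29856361]
 [  0.         446.1925416  229.55330393]
 [  0.           0.           1.        ]]
[[-3.60000091e-04  9.50351777e-01  3.11177392e-01  8.02862588e-02]
 [ 9.99999935e-01  3.47134448e-04  9.67301250e-05  1.08821465e-03]
 [-1.60927460e-05  3.11177407e-01 -9.50351841e-01 -1.42876421e-01]
 [ 0.00000000e+00  0.00000000e+00  0.00000000e+00  1.00000000e+00]]
{'time': 0.1, 'q': array([-1.30993670e+00,  2.64689868e-01,  1.60528069e+00, -1.01256162e-05,
        1.27373258e+00, -3.68707192e-02]), 'joint_vel': array([-0.00227315, -0.00234773, -0.00243548,  0.00056679,  0.00012457,
        0.00051529]), 'joint_torque': array([-8.70879671e-05, -5.16708577e+01, -3.68588269e+01, -1.02845563e-04,
        6.30202296e-03, -2.29317459e-05]), 'tool_pos': array([ 0.19784712, -0.64462906,  0.23005507]), 'tcp_rot': array([-3.10477302e+00, -4.65642020e-01,  3.85351934e-04]), 'wrist_force': array([ 0.21348334,  0.56353955, -0.15878283]), 'torque': array([-0.05704367, -0.05247998, -0.0660299 ]), 'grip_force': 0.0, 'width': 1.0001468255516124}
```

View pics/top0.png

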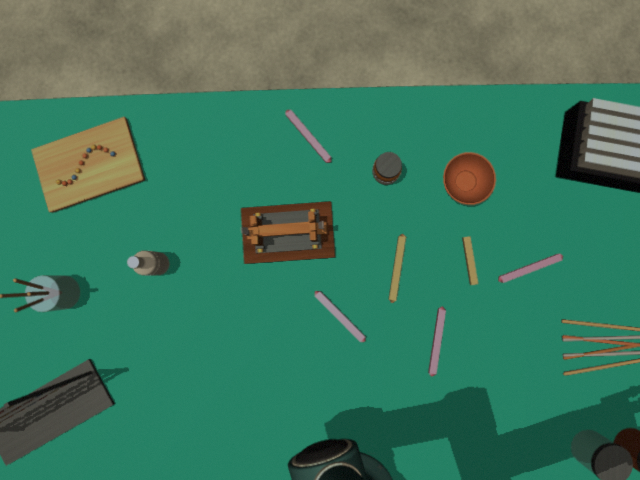

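View pics/side0.png

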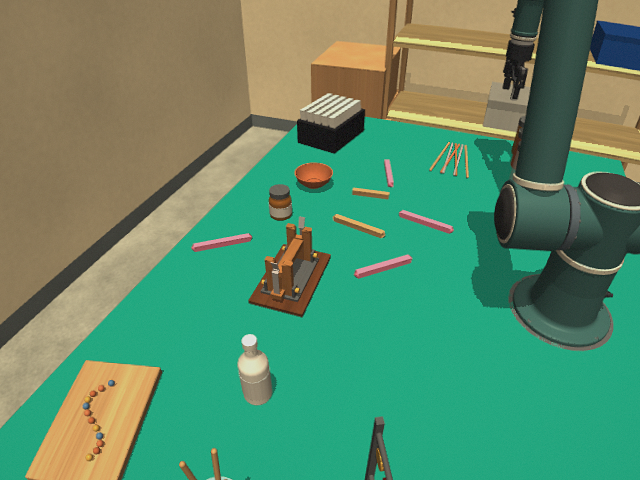

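The top view shows the long bar at about (398,268), the short bar at (471,260) and the stand's base centred near (288,232). The pink bars are decoys.

Run:
```python
from h import *
z=np.load('top0.npz');im,d,T=z['im'],z['d'],z['T'];c=bot.calibration('top')
hsv=cv2.cvtColor(im,cv2.COLOR_RGB2HSV)
def rect(m,zz,lab):
    cs=cv2.findContours(m.astype(np.uint8),cv2.RETR_EXTERNAL,cv2.CHAIN_APPROX_NONE)[0]
    for k in cs:
        if cv2.contourArea(k)<200: continue
        w=onplane(c,T,k.reshape(-1,2),zz)[:,:2]
        r=cv2.minAreaRect((w*1000).astype(np.float32)); b=cv2.boxPoints(r)
        e=[b[1]-b[0],b[2]-b[1]];e=max(e,key=np.linalg.norm)
        print(lab,k.reshape(-1,2).mean(0).round(),'c',np.round(r[0],1),'size',np.round(r[1],1),'long axis deg',np.degrees(np.arctan2(e[1],e[0])).round(1))
print(hsv[268,398],hsv[250,270],hsv[207,260],hsv[258,300])
win=np.zeros((480,640),bool);win[220:310,370:500]=1
rect(win&(hsv[...,0]>10)&(hsv[...,0]<32)&(hsv[...,1]>60)&(hsv[...,2]>110),.016,'wood')
win[:]=0;win[190:275,230:350]=1
g=(hsv[...,0]>60)&(hsv[...,0]<100)&(hsv[...,1]>90)
m=(win&~g).astype(np.uint8)
rect(m,.012,'stand');
P=cloud(c,T,d)
q=P[(win&~g)];print(np.percentile(q[:,2],[1,10,50,90,99]))
s=bot.read_state();print(R.from_rotvec(s['tcp_rot']).as_matrix().round(3))
save('stand_crop.png',cv2.resize(im[190:280,225:350],None,fx=6,fy=6,interpolation=cv2.INTER_CUBIC))
```

```text
[ 21 116 161] [39 21 87] [ 12 162  85] [ 11 176  90]
wood [470. 260.] c [ 532.  -287.7] size [108.4  15.6] long axis deg 7.3
wood [397. 268.] c [ 518.6 -119.8] size [ 15.6 156.3] long axis deg -10.4
stand [287. 232.] c [606.2 129. ] size [129.6 211.7] long axis deg -87.2
[0.00531046 0.01050967 0.01721112 0.08341593 0.11887973]
[[ 0.956  0.293 -0.001]
 [ 0.293 -0.956  0.002]
 [ 0.    -0.002 -1.   ]]
```

View pics/stand_crop.png

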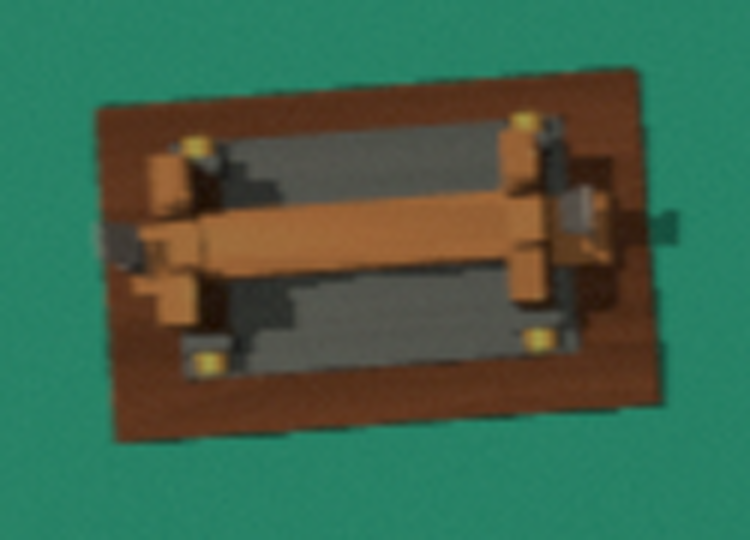

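Call:
step_arm(
  motion=[
    [8.5, 46.05, -40.8, 6, 27.4],
    [8.5, 46.05, -40.8, 6, 27.4],
    [8.5, 46.05, -40.8, 6, 27.4],
    [8.5, 46.05, -40.8, 6, 27.4],
    [8.5, 46.05, -40.8, 6, 27.4],
    [8.5, 46.05, -40.8, 6, 27.4],
    [8.5, 46.05, -40.8, 6, 27.4],
    [8.5, 46.05, -40.8, 6, 27.4],
    [8.5, 46.05, -40.8, 6, 27.4],
    [8.5, 46.05, -40.8, 6, 27.4],
    [8.5, 46.05, -40.8, 6, 27.4],
    [8.5, 46.05, -40.8, 6, 27.4],
    [8.5, 46.05, -40.8, 6, 27.4],
    [8.5, 46.05, -40.8, 6, 27.4],
    [8.5, 46.05, -40.8, 6, 27.4],
    [8.5, 46.05, -40.8, 6, 27.4],
    [8.5, 46.05, -40.8, 6, 27.4],
    [8.5, 46.05, -40.8, 6, 27.4],
    [8.5, 46.05, -40.8, 6, 27.4],
    [8.5, 46.05, -40.8, 6, 27.4],
  ],
)

```text
time: 2.1
tool_pos: [0.5184, -0.1206, 0.1714]
tcp_rot: [3.129, -0.284, 0.0]
wrist_force: [0.6, -0.5, 0.7]
width: 0.996
grip_force: 0.0
```

Run:
```python
from h import *
im,d,c,T=cam('wrist');s=bot.read_state();save('w1.png',im)
hsv=cv2.cvtColor(im,cv2.COLOR_RGB2HSV)
m=((hsv[...,0]>10)&(hsv[...,0]<32)&(hsv[...,1]>60)&(hsv[...,2]>90)).astype(np.uint8)
for k in cv2.findContours(m,cv2.RETR_EXTERNAL,cv2.CHAIN_APPROX_NONE)[0]:
    if cv2.contourArea(k)<800: continue
    w=onplane(c,T,k.reshape(-1,2),.012);r=cv2.minAreaRect((w[:,:2]*1000).astype(np.float32));b=cv2.boxPoints(r);e=max([b[1]-b[0],b[2]-b[1]],key=np.linalg.norm)
    print(k.reshape(-1,2).mean(0),np.round(r[0],1),np.round(r[1],1),np.degrees(np.arctan2(e[1],e[0])))
    M=R.from_rotvec(s['tcp_rot']).as_matrix();print('tool shift cm',M.T@(np.r_[np.array(r[0])/1000,0.004]-s['tool_pos'])*100, 'tooly',np.degrees(np.arctan2(M[1,1],M[0,1])))
print(s['time'],s['tool_pos'],s['q'],s['wrist_force'])
```

```text
[316.37127371 214.20054201] [ 522.  -122.3] [ 16.  156.8] -10.404353
tool shift cm [ 0.37854371  0.12037759 16.73741354] tooly -100.37267989752452
[515.15488215 165.8047138 ] [ 534.1 -291.2] [111.6  16.4] 7.7676806
tool shift cm [ 4.60437506 16.51562791 16.73795442] tooly -100.37267989752452
2.15 [ 0.51847597 -0.1204567   0.17137365] [-2.75082970e-01  4.07780069e-02  1.97367058e+00  1.31050193e-05
  1.12701715e+00  1.47674515e+00] [-0.15945195  0.54203177 -0.70028031]
```

View pics/w1.png

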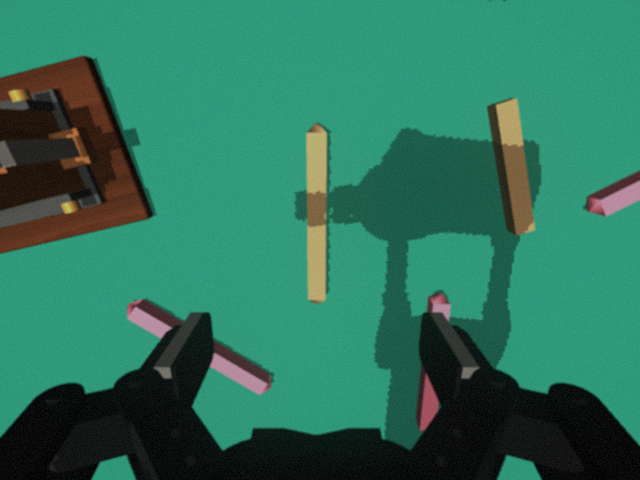

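The wrist view shows the tapered long bar at (317,213), right under the gripper. The top and wrist estimates differ by about 4 mm along the bar, so I'll use their average.

Call:
step_arm(
  motion=[
    [6, 0.2, 0.1, 5, 0],
    [6, 0.2, 0.1, 10, 0],
    [6, 0.2, 0.1, 14, 0],
    [6, 0.2, 0.1, 15.5, 0],
    [6, 0.2, 0.1, 16.3, 0],
    [6, 0.2, 0.1, 16.7, 0],
    [6, 0.2, 0.1, 16.7, 0],
    [0.5, 0.2, 0.1, 16.7, 0],
    [0.5, 0.2, 0.1, 16.7, 0],
    [0.5, 0.2, 0.1, 16.7, 0],
    [0.5, 0.2, 0.1, 16.7, 0],
    [0.5, 0.2, 0.1, 16.7, 0],
    [0.5, 0.2, 0.1, 16.7, 0],
    [0.5, 0.2, 0.1, 16.7, 0],
    [0.5, 0.2, 0.1, 16.7, 0],
    [0.5, 0.2, 0.1, 16.7, 0],
  ],
  force=60,
)

```text
time: 3.75
tool_pos: [0.5214, -0.1218, 0.0057]
tcp_rot: [3.128, -0.283, 0.003]
wrist_force: [-0.9, -0.6, 6.7]
width: 0.168
grip_force: 61.3
```

Call:
step_arm(
  motion=[
    [0.5, 0, 0, -3, 0],
    [0.5, 0, 0, -8, 0],
    [0.5, 0, 0, -13, 0],
    [0.5, 0, 0, -18, -5],
    [0.5, 0, -2, -20, -13],
    [0.5, 0.5, -5, -20, -21],
    [0.5, 1, -8, -20, -29],
    [0.5, 1.5, -11, -20, -37],
    [0.5, 2, -14, -20, -45],
    [0.5, 2.5, -17, -20, -53],
    [0.5, 3, -20, -20, -61],
    [0.5, 3.5, -23, -20, -69],
    [0.5, 3.8, -25, -20, -77],
    [0.5, 3.8, -26.2, -20, -85],
    [0.5, 3.8, -26.2, -20, -93],
    [0.5, 3.8, -26.2, -20, -101],
    [0.5, 3.8, -26.2, -20, -103.2],
    [0.5, 3.8, -26.2, -20, -103.2],
    [0.5, 3.8, -26.2, -20, -103.2],
    [0.5, 3.8, -26.2, -20, -103.2],
  ],
)

```text
time: 5.75
tool_pos: [0.6046, 0.1294, 0.2042]
tcp_rot: [-2.166, -2.275, 0.0]
wrist_force: [0.2, -0.2, 0.0]
width: 0.16
grip_force: 60.5
```

Run:
```python
from h import *
s=bot.read_state()
M=R.from_rotvec(s['tcp_rot']).as_matrix()
print(s['time'],s['tool_pos'],s['q'],s['wrist_force'],s['grip_force'],s['width'],np.degrees(np.arctan2(M[1,1],M[0,1])))
for n in('wrist','top','side'):
    im,d,c,T=cam(n);save(n+'2.png',im);np.savez(n+'2.npz',im=im,d=d,T=T)
a=cv2.imread('pics/side2.png')[180:320,220:360];b=cv2.imread('pics/top2.png')[180:280,220:360]
w=cv2.imread('pics/wrist2.png')
cv2.imwrite('pics/combo2.png',np.hstack([cv2.resize(w,(480,360)),cv2.resize(a,(320,320)).copy() if 0 else cv2.copyMakeBorder(cv2.resize(a,(320,320)),0,40,0,0,0)]))
```

```text
5.75 [0.60464551 0.12937555 0.20424563] [ 1.70513784e-01  1.76056565e-01  1.76073811e+00 -6.78251002e-06
  1.20492304e+00  1.21388471e-01] [ 0.15303997 -0.24523192  0.0289658 ] 60.46542406082153 0.1603232896246612 2.8148120323756576
```

View pics/combo2.png

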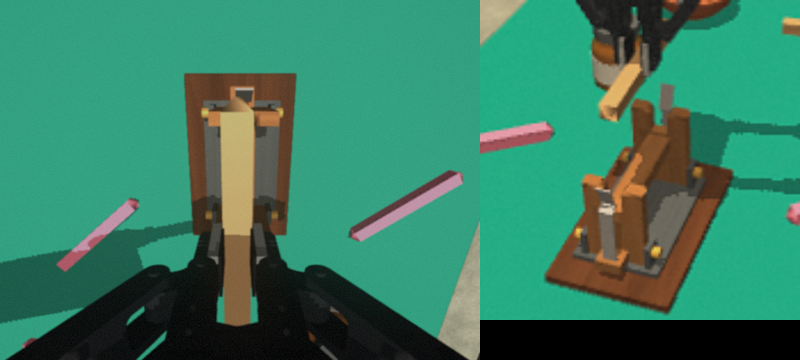

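The wrist view shows the bar held above the stand, aligned with it. The far upright's prongs are visible at about (212,118) and (268,118). Next I'll measure the uprights from depth.

Run:
```python
from h import *
a=np.radians(92.8);Y=np.array([np.cos(a),np.sin(a)]);X=np.array([Y[1],-Y[0]])
O=np.array([.6062,.129])
for n,f in(('top','top0'),('side','side0'),('side','side2'),('wrist','wrist2')):
    z=np.load(f+'.npz');P=cloud(bot.calibration(n),z['T'],z['d']);ok=z['d']>0
    hsv=cv2.cvtColor(z['im'],cv2.COLOR_RGB2HSV)
    q=(P[...,:2]-O);sx=q@X*1000;sy=q@Y*1000;h=P[...,2]*1000
    sel=ok&(abs(sx)<45)&(abs(sy)<100)&(h>95)&(h<135)
    for sg in(1,-1):
        k=sel&(sy*sg>52)&(sy*sg<72)
        if k.sum()<5:continue
        hh=h[k];top=np.percentile(hh,90);t=k&(h>top-6)
        print(f,sg,k.sum(),'top z pct',np.percentile(hh,[50,80,90,97]).round(1),'sx pct',np.percentile(sx[t],[2,10,25,50,75,90,98]).round(1),'sy',np.percentile(sy[t],[3,50,97]).round(1))
    # base board
    b=ok&(abs(sx)<80)&(abs(sy)<120)&(h>7)&(h<20)&((hsv[...,0]<18)|(hsv[...,0]>170))&(hsv[...,1]>120)
    w=np.c_[sx[b],sy[b]]
    print('  board',np.percentile(w,[.5,99.5],axis=0).round(1).tolist(),np.median(h[b]).round(1))
    r=ok&(abs(sx)<25)&(abs(sy)<45)&(h>60)&(h<105)
    if r.sum()>20: print('  rail z',np.percentile(h[r],[50,80,95]).round(1),'sx',np.percentile(sx[r&(h>np.percentile(h[r],60)-3)],[3,50,97]).round(1))
# bar in grip from the wrist image
z=np.load('wrist2.npz');P=cloud(bot.calibration('wrist'),z['T'],z['d']);q=(P[...,:2]-O);sx=q@X*1000;sy=q@Y*1000;h=P[...,2]*1000
for lo,hi in((30,72),(73,90)):
    k=(z['d']>0)&(h>185)&(h<225)&(sy>lo)&(sy<hi)&(abs(sx)<25)
    print('bar',np.percentile(sx[k],[2,50,98]).round(1),'sy max',np.percentile(sy[k],[98,100]).round(1) if k.sum() else None,'z',np.percentile(h[k],[10,50,90]).round(1))
```

```text
top0 1 142 top z pct [111.7 114.2 115.1 116.8] sx pct [-26.3 -23.9 -17.9  14.   22.7  28.6  31.4] sy [56.4 62.6 67.9]
top0 -1 125 top z pct [112.5 114.7 115.8 117.7] sx pct [-26.9 -24.3 -17.3  11.7  22.5  28.4  31.6] sy [-67.2 -61.9 -55.9]
  board [[-63.4, -103.8], [63.6, 101.9]] 12.6
  rail z [80.1 82.3 84.2] sx [-9.1  2.2 13.8]
side0 1 190 top z pct [109.9 114.1 115.4 115.9] sx pct [-26.9 -23.8 -19.   -7.4  22.9  28.4  31.7] sy [55.1 63.2 68.8]
side0 -1 175 top z pct [108.4 113.5 114.6 115.3] sx pct [-27.6 -24.5 -17.7  13.7  23.9  30.1  32.3] sy [-69.4 -60.  -55.9]
  board [[-64.5, -101.4], [64.0, 106.0]] 13.1
  rail z [81.  82.2 83.2] sx [-8.9  4.1 14.4]
side2 1 193 top z pct [110.  114.  114.5 115.7] sx pct [-26.9 -23.8 -18.2  12.4  22.4  28.4  32. ] sy [55.  63.1 68.3]
side2 -1 179 top z pct [108.3 113.7 114.6 115.8] sx pct [-26.5 -23.6 -17.4  14.7  24.   28.9  31.9] sy [-67.7 -60.1 -55.2]
  board [[-64.4, -101.7], [64.4, 106.0]] 13.0
  rail z [81.  82.2 83.1] sx [-9.   4.5 14.2]
wrist2 1 1090 top z pct [112.9 113.6 113.9 114.4] sx pct [-25.2 -22.6 -18.   19.2  27.   31.7  34.2] sy [54.  59.9 65.6]
  board [[-60.7, -102.1], [65.4, 101.3]] 12.3
  rail z [80.2 80.7 81.1] sx [14.8 15.5 16.2]
bar [-8.8 -1.3  6.5] sy max [71.3 72. ] z [213.9 214.7 215.5]
bar [-6.3 -1.3  4.1] sy max [78.3 78.4] z [209.1 211.4 213.1]
```

Call:
step_arm(
  motion=[
    [0.5, 0, 0.2, 2, 0],
    [0.5, 0, 0.47, 5, 0],
    [0.5, 0, 0.47, 6.5, 0],
    [0.5, 0, 0.47, 7.4, 0],
    [0.5, 0, 0.47, 7.4, 0],
    [0.5, 0, 0.47, 7.4, 0],
  ],
)

```text
time: 6.5
tool_pos: [0.6099, 0.1298, 0.131]
tcp_rot: [2.165, 2.276, 0.001]
wrist_force: [0.2, 0.6, 0.2]
width: 0.169
grip_force: 60.5
```

Run:
```python
from h import *
a=np.radians(92.8);Y=np.array([np.cos(a),np.sin(a)]);X=np.array([Y[1],-Y[0]]);O=np.array([.6062,.129])
s=bot.read_state();print(s['time'],s['tool_pos'],s['wrist_force'],'tcp s',(s['tool_pos'][:2]-O)@X*1e3,(s['tool_pos'][:2]-O)@Y*1e3)
for n in('wrist','side','top'):
    im,d,c,T=cam(n);save(n+'3.png',im);P=cloud(c,T,d);ok=d>0;q=(P[...,:2]-O);sx=q@X*1000;sy=q@Y*1000;h=P[...,2]*1000
    for sg in(1,-1):
        t=ok&(abs(sx)<45)&(sy*sg>52)&(sy*sg<72)&(h>108)&(h<118)
        b=ok&(abs(sx)<25)&(sy*sg>30)&(sy*sg<72)&(h>121)&(h<148)
        e=ok&(abs(sx)<15)&(sy*sg>70)&(sy*sg<95)&(h>121)&(h<148)
        print(n,sg,'prong',t.sum(),np.percentile(sx[t],[2,10,90,98]).round(1) if t.sum()>9 else '','bar',np.percentile(sx[b],[2,50,98]).round(1) if b.sum()>9 else '','end',np.percentile(sy[e],[2,50,98]).round(1) if e.sum()>3 else '')
w=cv2.imread('pics/wrist3.png');a=cv2.imread('pics/side3.png')[180:320,220:360]
cv2.imwrite('pics/combo3.png',np.hstack([cv2.resize(w[:400,140:500],(432,480)),cv2.copyMakeBorder(cv2.resize(a,(360,360)),0,120,0,0,0)]))
```

```text
6.5 [0.60994485 0.12979517 0.1310387 ] [0.2136546  0.61324267 0.18400465] tcp s 3.779226320296492 0.6112821858791616
wrist 1 prong 2610 [-24.9 -21.6  30.7  33.8] bar [-3.6  3.9 11.8] end [70.1 74.5 83.9]
wrist -1 prong 233 [-10.4  -9.6  18.4  19.3] bar [-3.4  4.4 12.3] end 
side 1 prong 102 [-26.9 -24.7  29.   31.6] bar [-5.6 -0.8 10.6] end [70.6 75.5 85.9]
side -1 prong 53 [-27.5 -26.5  29.2  30.8] bar [-4.8 -1.4  3.7] end 
top 1 prong 48 [-26.7 -26.  -11.4  -9.3] bar  end 
top -1 prong 102 [-26.8 -24.2  28.6  32.2] bar [-5.   2.6 10.7] end [-85.3 -74.9 -70.7]
```

View pics/combo3.png

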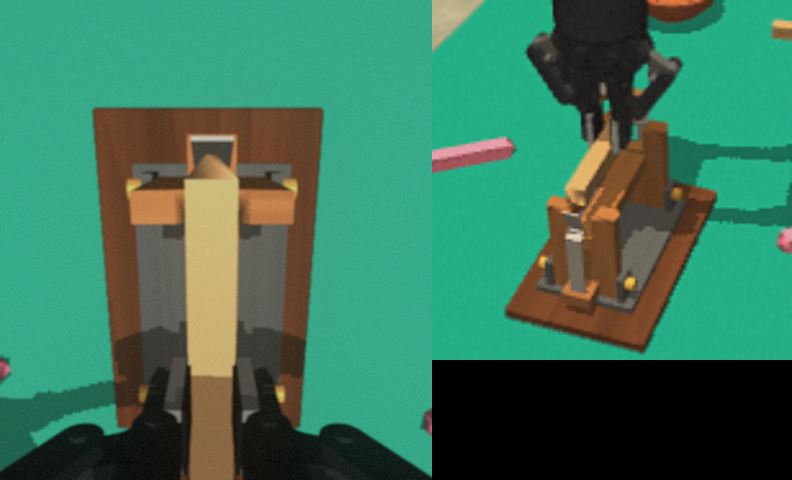

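The picture shows the bar centred between the prongs to within about 0.5 mm. I'll go down in stages and watch the force.

Call:
step_arm(
  motion=[
    [0.5, 0, 0, 0.6, 0],
    [0.5, 0, 0, 1.1, 0],
    [0.5, 0, 0, 1.5, 0],
    [0.5, 0, 0, 1.7, 0],
    [0.5, 0, 0, 1.8, 0],
    [0.5, 0, 0, 1.8, 0],
  ],
)

```text
time: 7.25
tool_pos: [0.6093, 0.1295, 0.1121]
tcp_rot: [-2.165, -2.276, 0.001]
wrist_force: [-0.3, -0.9, 0.1]
width: 0.165
grip_force: 60.5
```

Call:
step_arm(
  motion=[
    [0.5, 0, 0, 0.1, 0],
    [0.5, 0, 0, 0.2, 0],
    [0.5, 0, 0, 0.3, 0],
    [0.5, 0, 0, 0.4, 0],
    [0.5, 0, 0, 0.5, 0],
    [0.5, 0, 0, 0.6, 0],
    [0.5, 0, 0, 0.6, 0],
  ],
)

```text
time: 7.95
tool_pos: [0.6101, 0.1299, 0.1068]
tcp_rot: [2.165, 2.276, 0.002]
wrist_force: [0.4, -0.7, 4.3]
width: 0.165
grip_force: 61.0
```

Call:
step_arm(
  motion=[
    [0.5, 0, 0, 0.1, 0],
    [0.5, 0, 0, 0.2, 0],
    [0.5, 0, 0, 0.3, 0],
    [0.5, 0, 0, 0.4, 0],
    [0.5, 0, 0, 0.5, 0],
    [0.5, 0, 0, 0.6, 0],
    [0.5, 0, 0, 0.6, 0],
  ],
)

```text
time: 8.65
tool_pos: [0.6101, 0.1299, 0.101]
tcp_rot: [2.165, 2.276, 0.002]
wrist_force: [-0.1, -0.1, 5.0]
width: 0.167
grip_force: 61.2
```

Call:
step_arm(
  motion=[
    [0.5, 0, 0, 0.1, 0],
    [0.5, 0, 0, 0.2, 0],
    [0.5, 0, 0, 0.3, 0],
    [0.5, 0, 0, 0.4, 0],
    [0.5, 0, 0, 0.4, 0],
  ],
)

```text
time: 9.15
tool_pos: [0.61, 0.1298, 0.0964]
tcp_rot: [2.164, 2.276, 0.002]
wrist_force: [2.3, -0.3, 3.8]
width: 0.163
grip_force: 60.8
```

Call:
step_arm(
  motion=[
    [0.5, 0, 0, 0.1, 0],
    [0.5, 0, 0, 0.2, 0],
    [0.5, 0, 0, 0.3, 0],
    [0.5, 0, 0, 0.3, 0],
  ],
)

```text
time: 9.55
tool_pos: [0.6089, 0.1296, 0.0922]
tcp_rot: [-2.165, -2.276, 0.002]
wrist_force: [2.9, 0.1, -3.7]
width: 0.167
grip_force: 60.1
```

Call:
step_arm(
  motion=[
    [0.5, 0, 0, 0.1, 0],
    [0.5, 0, 0, 0.2, 0],
    [0.5, 0, 0, 0.2, 0],
  ],
)

```text
time: 9.85
tool_pos: [0.6089, 0.1296, 0.0907]
tcp_rot: [-2.165, -2.276, 0.002]
wrist_force: [2.1, -0.5, -3.3]
width: 0.162
grip_force: 60.1
```

Call:
step_arm(
  motion=[
    [0.5, 0, 0, 0.1, 0],
    [0.5, 0, 0, 0.2, 0],
    [0.5, 0, 0, 0.2, 0],
  ],
)

```text
time: 10.15
tool_pos: [0.6093, 0.1297, 0.0895]
tcp_rot: [-2.165, -2.276, 0.0]
wrist_force: [-0.4, -0.5, 1.1]
width: 0.164
grip_force: 60.7
```

Call:
step_arm(
  motion=[
    [0.5, 0, 0, 0.1, 0],
    [0.5, 0, 0, 0.1, 0],
    [0.5, 0, 0, 0.1, 0],
  ],
)

```text
time: 10.45
tool_pos: [0.6094, 0.1297, 0.0895]
tcp_rot: [-2.165, -2.276, 0.0]
wrist_force: [-2.8, -2.5, 6.5]
width: 0.163
grip_force: 61.3
```

The bar stops dead at TCP z = 0.0895, so it has reached the floor. I'll back off the preload, open, rise and look.

Call:
step_arm(
  motion=[
    [0.5, 0, 0, -0.1, 0],
    [1.5, 0, 0, -0.1, 0],
    [3, 0, 0, -0.1, 0],
    [4, 0, 0, -0.1, 0],
    [4, 0, 0, -0.1, 0],
    [4, 0, 0, -0.1, 0],
    [4, 0, 0, -0.1, 0],
    [4, 0, 0, -2, 0],
    [4, 0, 0, -5, 0],
    [4, 0, 0, -9, 0],
    [4, 0, 0, -13, 0],
    [4, 0, 0, -13, 0],
    [4, 0, 0, -13, 0],
  ],
)

```text
time: 11.75
tool_pos: [0.6105, 0.1299, 0.2202]
tcp_rot: [2.164, 2.275, 0.005]
wrist_force: [-0.7, 0.2, -0.9]
width: 0.466
grip_force: 0.0
```

Run:
```python
from h import *
a=np.radians(92.8);Y=np.array([np.cos(a),np.sin(a)]);X=np.array([Y[1],-Y[0]]);O=np.array([.6062,.129])
s=bot.read_state();print(s['time'],s['tool_pos'],s['wrist_force'],s['width'])
for n in('wrist','side'):
    im,d,c,T=cam(n);save(n+'4.png',im);P=cloud(c,T,d);ok=d>0;q=(P[...,:2]-O);sx=q@X*1000;sy=q@Y*1000;h=P[...,2]*1000
    k=ok&(abs(sx-3)<7)&(abs(sy)<72)&(h>92)&(h<115)
    for lo in range(-70,70,20):
        b=k&(sy>=lo)&(sy<lo+20);print(n,lo,b.sum(),np.percentile(h[b],[50,90]).round(1) if b.sum()>4 else '')
w=cv2.imread('pics/wrist4.png');a=cv2.imread('pics/side4.png')[200:320,230:350]
cv2.imwrite('pics/combo4.png',np.hstack([cv2.resize(w[:400,140:500],(396,440)),cv2.resize(a,(400,440))]))
```

```text
11.75 [0.61049558 0.12988605 0.22021355] [-0.69069986  0.19527792 -0.86335107] 0.46571617254898556
wrist -70 369 [100.2 101. ]
wrist -50 398 [100.2 101.1]
wrist -30 432 [100.1 101. ]
wrist -10 463 [100.1 101. ]
wrist 10 496 [100.3 101. ]
wrist 30 535 [100.2 101.1]
wrist 50 575 [100.2 101.1]
side -70 33 [101.8 103. ]
side -50 33 [101.1 103.1]
side -30 36 [100.8 102.2]
side -10 35 [101.2 102.7]
side 10 34 [101.4 102.7]
side 30 36 [101.2 102.7]
side 50 29 [101.4 102.6]
```

View pics/combo4.png

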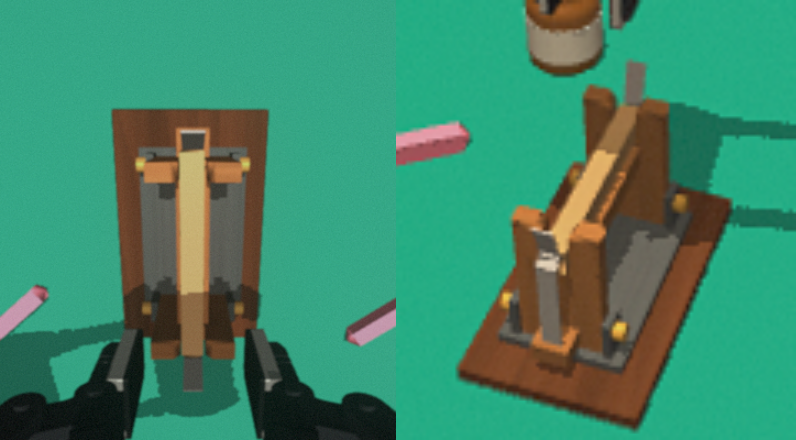

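The bar's top is level at 100.2 mm along its whole length. That matches the measured upright tops to within 1 mm, and both clips have closed over the bar ends.

```bash
python3 -c "
from workcell import bot
print(bot.finish_job())"
```

```text
the job is handed in; nothing more can be done
None
```

The long bar is back in the stand, level and fully home in both notches with both clips snapped over its ends; the gripper has let go, I moved nothing else, and I handed the job in at about 12 s.

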